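# Unlock the bath caddy with its dial and open the drawer

## Robot

A 7-joint arm with a two-finger parallel gripper is mounted at the origin on the work surface. World frame = base frame: x ahead of the robot, y to its left, z up, the work surface at z = 0. Lengths are in m, angles in rad, forces in N, time in s.
With the tool pointing down it reaches from about 0.4 to 0.85 m from the base axis. Payload 4.5 kg.
Tool frame: the origin (TCP) lies midway between the tips of the shut fingers; the grasp point (between the pads) lies 19 mm behind it; z points along the fingers, y is the line along which they close (so a half turn about z gives the same grasp; the last joint's range is limited). The gripper opens to 88 mm and grips with 3 to 60 N. Pads are 18 mm wide; open, the fingers measure 123 mm over their backs; the gripper's body (75 mm by 187 mm) begins 45 mm behind the grasp point.
Start: joints at [1.279, 0.689, -0.195, 1.565, 0.157, 0.902, -0.215], TCP at [0.2, -0.592, 0.218] pointing down, gripper open.
Joint ranges: [-3.01, 3.01], [-0.46, 2.08], [-1.47, 1.51], [0.13, 2.56], [-1, 4.14], [0.04, 2.09], [-2.66, 2.66]. Speed limits (rad/s): [2.57, 2.57, 3.14, 3.14, 3.14, 3.14, 3.14].

## Interface

Orientations are given as a unit quaternion [x, y, z, w].
In Python, from plant import sensors, eyes, finish_job gives the robot as it stands.
- The arm moves only by the tool send_rows, never from a script. Its argument "rows" is text: rows parted by semicolons, each of 4 numbers parted by spaces: the shift along the tool's x, y, z normalised to -1 to 1, where 1 is 30 cm, then the turn about the tool's z normalised to -1 to 1, where 1 is 2 pi rad. A call has 1 to 10 rows; each row is the pose to reach, as a shift and turn from the pose commanded when the call began, along the tool's axes at that moment, turning the shorter way round; what a row does not reach only later rows make up. A row lasts 1/12 s, in which the tool goes at most 41.7 mm and 7.16 degrees, less where a joint would pass 70% of its speed; a pose out of reach is approached as far as the arm can. A call with a number of a shift or a turn outside -1 to 1 is refused whole. A call with a gripper value outside its range is refused whole. "jaw" is the closure, from -1 (fully open) to 1 (shut), set as the call begins (left out, the last holds). The fingers move at their own pace and stop on an object; "force" is the grip in N (left out, the last holds). Time passes only in rows, so rows that repeat a pose let the fingers close. It gives the time, the measured TCP pose, the force, the opening and the grip force at its end, in the units of the state.
- sensors.get_state(): the state, without advancing time (a new reading comes with each control period).
- eyes.snapshot(name): name is "scene" or "top" or "wrist"; returns (picture, depth): 480x640x3 uint8, red, green, blue; 480x640 float32, m along the optical axis (not along the pixel's ray), 0 where there is no reading.
- eyes.calibration(name): a dict with "fov_y" (degrees; the focal length in pixels is half the picture's height over the tangent of half this angle, whatever the lens; pixels are square), "cx", "cy" (the principal point, pixels), "dist_coeffs" ([k1, k2, p1, p2, k3] as OpenCV has them; the pictures are not rectified), "world_from_camera" (4x4, takes a point from camera to world coordinates). Camera axes: x right, y down, z forward; pixel columns grow to the right and rows downward; lengths in m; the calibration is good to about 2 mm. A picture is of the moment at which its call begins: read the wrist's pose just before it. calibration takes no time and is no camera call; for the wrist camera it gives the pose at the moment of the call.
- finish_job(): hands the job in; it is judged then, once.
The state is a dict: "clock": time; "q": joint angles; "qd": joint speeds; "joint_torque": joint torques, N m; "tool_pos": TCP position; "eef_rot": TCP orientation; "contact_force": force on the tool from outside, world axes, zero at the start; "moment": the same for the moment, N m; "opening": opening from 0.0 (shut) to 1.0 (fully open); "finger_force": force on a finger pad.
Only numpy, scipy, OpenCV 4.12 (cv2) and the standard library are available. Lean on these libraries where they do the work, as an engineer would, in place of code of your own. Each camera call takes 0.05 s, during which the arm holds its last target. There are 200 camera calls.

## Task

The comb is in the locked drawer of the green caddy in the bath niche. Turn the orange dial on its sloping panel anticlockwise (seen facing the panel) all the way until it comes up against its stop, then pull the drawer all the way out to its stop and let go. Leave the pump bottle, the egg cup and the tin standing where they are.

Things in the scene. Friction and masses are not known exactly. Their poses are not given: they have to be found in the camera images.
- caddy: Green lockable caddy, fixed, 170 deep (x) x 280 wide (y), flat top 85 mm high; origin: centre of its underside; front looks along its -x. Left part (y 23 to 137 mm): console, front panel sloping 30 deg from horizontal, from 85 mm high at the front edge to 142 mm. Right part (y -135 to 17): drawer, held by a lock inside unless the dial is at its anticlockwise stop.
- dial (a joint): Angle of the dial in rad: 0 = fully anticlockwise, at the stop (unlocked, white line on the bar pointing up the slope to the red mark); grows clockwise seen facing the panel, upper stop 2.8. It turns stiffly (about 0.12 N m) and stays where it is left.
- dial_grip (a point): Grip point on the dial's axis, 40 mm above the panel, moving with the dial. z = dial axis, out of the panel (30 deg from vertical, to the front); x along the grip bar towards its white line. Orange bar 74 long (x), 20 wide (y), from 32 mm below to 13 mm above this point along z; below it a black disc 76 in diameter, 6 thick.
- drawer (a joint): How far the drawer is pulled out in m: 0 = shut, 0.09 = fully out at its stop; slides along the caddy's -x, drag about 2 N.
- drawer_handle (a point): Middle of the drawer's steel bar handle, moving with the drawer: round bar 11 mm thick, 100 long along the caddy's y (its posts 44 mm either side), 45 mm in front of the pale wooden drawer front (axis to face), 58 mm above the ledge; the front's top edge is 76 mm above the ledge. Axes like the caddy's.
- bottle: Amber glass bottle with steel pump, 68 in diameter, 183 high, loose, upright; origin at the centre of its underside. Leave it standing.
- eggcup: Yellow ceramic egg cup, 58 in diameter, 66 high, loose, standing on the caddy's flat top behind the drawer front; origin at the centre of its foot. Leave it standing.
- tin: Aluminium travel tin, 99 x 69 x 39 high, loose; origin at the centre of its underside. Leave it where it is.
Not all that is in view belongs to the job. What is meant by the tin is not purple, and is the larger of those in its own colour.

How it is judged:
By the outcome, as a careful person would: the job done as asked, in the order asked, and still so for the second after the job is handed in, with the robot touching nothing.
It also fails if it takes over 67 s, if anything falls off the work surface, if the arm or the gripper's body presses on something with over 40 N, if the wrist force passes 120 N, or if a joint passes its speed limit or range.

## Working session

There is one attempt and no reset: what is moved stays moved. The work goes in short steps, Python scripts to look and compute and a tool call to move; the robot and the scene stay as the last step left them, time stands still between calls to the robot, and variables do not carry over. Pictures are saved under pics/ and viewed, at most 10 in all, crops included, and the job is handed in when it is done.

Besides the shell and the picture viewer there is one more tool, called after "Request:" as name(argument=value, ...) on one line, values as JSON. send_rows: Moves the arm, as the interface text tells. Scaled input: -1 to 1 covers 30 cm each way for a shift and 2 pi rad each way for a turn. Its arguments: {"type":"object","properties":{"rows":{"type":"string"},"jaw":{"type":"number"},"force":{"type":"number"}},"required":["rows"]}

```bash
mkdir -p pics && cat > h.py <<'E'
import numpy as np, cv2
from plant import sensors, eyes, finish_job
def K(c):
    f=240/np.tan(np.radians(c["fov_y"])/2)
    return np.array([[f,0,c["cx"]],[0,f,c["cy"]],[0,0,1.]])
def rays(name,px,c=None):
    c=c or eyes.calibration(name)
    p=cv2.undistortPoints(np.array(px,float).reshape(-1,1,2),K(c),np.array(c["dist_coeffs"],float)).reshape(-1,2)
    T=np.array(c["world_from_camera"]); d=np.c_[p,np.ones(len(p))]
    return T[:3,3], d@T[:3,:3].T
def onz(name,px,z,c=None):
    o,d=rays(name,px,c); return o+d*((z-o[2])/d[:,2])[:,None]
def cloud(name,depth,c=None):
    v,u=np.mgrid[0:480,0:640]; o,d=rays(name,np.c_[u.ravel(),v.ravel()],c)
    P=o+d*depth.reshape(-1,1); P[depth.ravel()==0]=np.nan
    return P.reshape(480,640,3)
E
python3 - <<'E'
from h import *
print(sensors.get_state())
for n in ("scene","top"):
    p,d=eyes.snapshot(n); np.savez(n+"0.npz",p=p,d=d); cv2.imwrite(f"pics/{n}0.png",p[:,:,::-1]); print(eyes.calibration(n))
E
```

```text
{'clock': 0.0, 'q': array([ 1.27879683,  0.6899689 , -0.19452922,  1.56631589,  0.15731593,
        0.9024999 , -0.21511785]), 'qd': array([-4.84931184e-05,  9.71215111e-04,  5.07129330e-04, -1.25335533e-03,
       -1.18595941e-03,  1.79292036e-03, -4.46845022e-04]), 'joint_torque': array([-4.30036762e-04, -5.27566409e+01, -1.26713421e+00, -1.53430957e+01,
       -5.27056865e-02,  6.53696159e-03,  1.93392320e-04]), 'tool_pos': array([ 0.19978663, -0.59151668,  0.21702737]), 'eef_rot': array([ 9.86753880e-01,  1.62221988e-01, -2.11489005e-04, -8.73663418e-04]), 'contact_force': array([ 0.342313  , -0.25573993,  0.08422062]), 'moment': array([0.00712505, 0.01725747, 0.03197833]), 'finger_force': 0.0, 'opening': 1.0021808169009692}
{'fov_y': 47.175302866159456, 'cx': 316.1885785111285, 'cy': 241.16289475359554, 'dist_coeffs': array([-0.07214825,  0.        ,  0.        ,  0.        ,  0.        ]), 'world_from_camera': array([[-0.87143304,  0.3397126 , -0.35383585,  0.98266738],
       [ 0.49049462,  0.60999063, -0.62235558,  0.79661273],
       [ 0.00441452, -0.71589579, -0.69819319,  0.96379854],
       [ 0.        ,  0.        ,  0.        ,  1.        ]])}
{'fov_y': 48.27101257662063, 'cx': 326.05395325701494, 'cy': 240.9950099213079, 'dist_coeffs': array([0.04726203, 0.        , 0.        , 0.        , 0.        ]), 'world_from_camera': array([[-0.00455563, -0.9941603 ,  0.10781721,  0.4020832 ],
       [-0.99996282,  0.00373953, -0.00777022,  0.02568833],
       [ 0.00732166, -0.1078486 , -0.99414037,  1.34409907],
       [ 0.        ,  0.        ,  0.        ,  1.        ]])}
```

View pics/scene0.png

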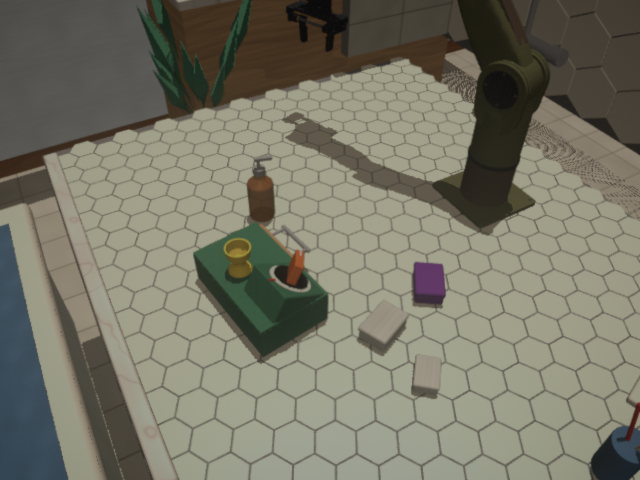

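View pics/top0.png

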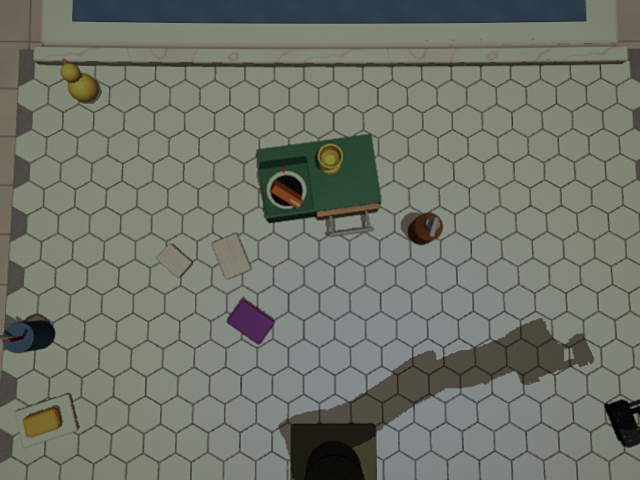

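The scene view shows the green caddy at about (260,290), the egg cup at (238,255) and the bottle at (261,195). In the top view the caddy is at (320,180), the dial at (286,190), the handle at (350,230), the bottle at (425,228) and the egg cup at (330,158).

The tin candidates in the top view are purple at (250,321), small aluminium at (174,260) and larger aluminium at (231,256). The last is the one meant: it is not purple and it is the larger of its colour. It only has to be avoided.

```bash
python3 - <<'E'
from h import *
C={}
for n in ("scene","top"):
    z=np.load(n+"0.npz"); P=cloud(n,z["d"]); hsv=cv2.cvtColor(z["p"],cv2.COLOR_RGB2HSV); C[n]=(z["p"],P,hsv)
    g=(hsv[...,0]>60)&(hsv[...,0]<90)&(hsv[...,1]>100)
    X=P[g]; X=X[np.isfinite(X).all(1)]; X=X[(X[:,0]>.4)&(X[:,0]<.9)&(abs(X[:,1])<.35)]
    print(n,"green z hist",np.histogram(X[:,2],bins=np.arange(0,.17,.01))[0])
    f=X[abs(X[:,2]-.085)<.004]
    r=cv2.minAreaRect(f[:,:2].astype(np.float32)); print("flat rect",r, cv2.boxPoints(r).round(4).tolist(), np.median(f[:,2]))
    a=X[X[:,2]>.02]; r=cv2.minAreaRect(a[:,:2].astype(np.float32)); print("all rect",r)
    o=(hsv[...,0]<15)&(hsv[...,1]>150)&(hsv[...,2]>90)
    O=P[o]; O=O[np.isfinite(O).all(1)]; O=O[(O[:,2]>.09)&(O[:,0]>.4)&(O[:,1]>-.05)&(O[:,1]<.25)]
    print("orange",len(O),np.median(O,0),O.min(0),O.max(0))
    t=O[O[:,2]>O[:,2].max()-.05]; print(cv2.minAreaRect(t[:,:2].astype(np.float32)))
p,P,h=C["top"]
for nm,u,v in (("bottle",427,222),("egg",330,158),("tin",231,256),("small",174,260),("handle",350,231),("hL",330,233),("hR",370,229)): print(nm,P[v,u])
big=np.hstack([cv2.resize(C["top"][0][130:250,245:395],None,fx=2.6,fy=2.6,interpolation=2),cv2.resize(C["scene"][0][210:330,220:370],None,fx=2.6,fy=2.6,interpolation=2)])
cv2.imwrite("pics/crop.png",np.clip(big[:,:,::-1]*1.6,0,255).astype(np.uint8)); print(big.shape)
E
```

```text
scene green z hist [0 0 0 0 0 0 0 0 0 0 0 0 0 0 0 0]
flat rect ((0.0, 0.0), (0.0, 0.0), 0.0) [[0.0, 0.0], [0.0, 0.0], [0.0, 0.0], [0.0, 0.0]] nan
all rect ((0.0, 0.0), (0.0, 0.0), 0.0)
orange 348 [0.64883739 0.1270779  0.15492936] [0.60874186 0.07223067 0.12217198] [0.70127559 0.14187711 0.17345326]
((0.6472726464271545, 0.11359374225139618), (0.09658537805080414, 0.04971142113208771), 29.232505798339844)
top green z hist [   0    9   30   26   29   36   29  128 3424  294  109  130  139  278
   95    0]
flat rect ((0.6960235238075256, 0.033299751579761505), (0.16632314026355743, 0.2746198773384094), 8.0737943649292) [[0.5943999886512756, 0.15760000050067902], [0.6330000162124634, -0.11429999768733978], [0.7975999712944031, -0.09099999815225601], [0.7591000199317932, 0.1808999925851822]] 0.08507117443955203
all rect ((0.6960181593894958, 0.03380502015352249), (0.1680113673210144, 0.2753623425960541), 7.981805324554443)
orange 243 [0.63469803 0.11012028 0.1608052 ] [0.60938294 0.07233688 0.09275591] [0.70266978 0.14083918 0.17655483]
((0.6485136151313782, 0.11284897476434708), (0.09861554950475693, 0.047794416546821594), 27.278329849243164)
bottle [ 0.5727349  -0.20963881  0.15690496]
egg [0.73019327 0.00599126 0.11844693]
tin [0.50800169 0.24785875 0.03552646]
small [0.49921772 0.38701091 0.03084442]
handle [ 0.56527028 -0.04226934  0.06123831]
hL [0.56042645 0.0060699  0.06250724]
hR [ 0.56976332 -0.09049586  0.06273338]
(312, 780, 3)
  return _methods._mean(a, axis=axis, dtype=dtype,
  ret = ret.dtype.type(ret / rcount)
```

View pics/crop.png

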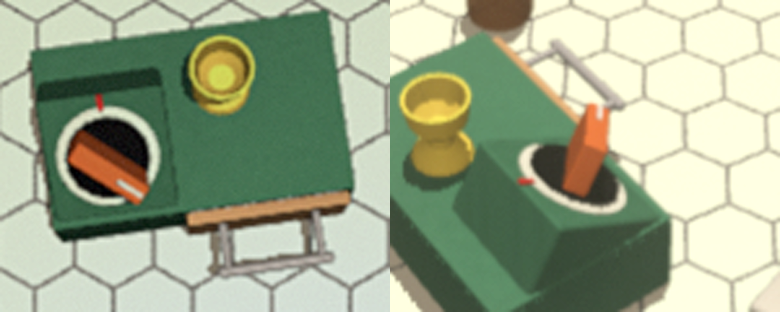

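The crop shows the white-lined end of the bar at front-right (crop px 130,188). The red mark is at (99,102), so the dial is roughly 2.1 rad clockwise of it. Next I locate the dial axis and angle in the caddy frame.

```bash
cat >> h.py <<'E'
yaw=np.radians(8.03); C0=np.array([.696,.0336,0]); Rz=np.array([[np.cos(yaw),-np.sin(yaw),0],[np.sin(yaw),np.cos(yaw),0],[0,0,1]])
Q0=np.array([-.085,.08,.085]); s,c3=.5,np.sqrt(.75); Rp=np.array([[c3,0,-s],[0,1,0],[s,0,c3]])  # cols: up-slope u, left v, normal h
def cad(P): return (P-C0)@Rz
def pan(P): return (cad(P)-Q0)@Rp
E
python3 - <<'E'
from h import *
for n in ("scene","top"):
    z=np.load(n+"0.npz"); p=z["p"]; P=cloud(n,z["d"]); W=pan(P); hsv=cv2.cvtColor(p,cv2.COLOR_RGB2HSV)
    reg=np.isfinite(W).all(2)&(W[...,0]>-.0)&(W[...,0]<.12)&(abs(W[...,1])<.055)
    g=reg&(hsv[...,0]>60)&(hsv[...,0]<90)&(hsv[...,1]>80)&(abs(W[...,2])<.015)&(W[...,0]>.01)&(W[...,0]<.1)
    if g.sum(): print(n,"panel h",g.sum(),np.percentile(W[g][:,2],[10,50,90]))
    # ring/disc: non-green on panel (white ring), rays onto panel plane
    w=reg&(hsv[...,1]<70)&(hsv[...,2]>90)&(W[...,2]<.015)&(W[...,2]>-.01)
    print(" ring px",w.sum()); X=W[w]
    if w.sum()>20:
        (c,ax,a)=cv2.fitEllipse(X[:,:2].astype(np.float32)); print(" ring ell",c,ax, "minrect",cv2.minEnclosingCircle(X[:,:2].astype(np.float32)))
    o=(hsv[...,0]<15)&(hsv[...,1]>130)&(hsv[...,2]>60)&np.isfinite(W).all(2)&(W[...,2]>.015)&(W[...,2]<.07)&(abs(W[...,1])<.09)&(W[...,0]>-.05)&(W[...,0]<.15)
    X=W[o]; print(" orange",len(X),"hmax",np.percentile(X[:,2],[50,95,99]))
    t=X[X[:,2]>.046]; print(" top face",len(t),cv2.minAreaRect(t[:,:2].astype(np.float32)),t.mean(0), cv2.boxPoints(cv2.minAreaRect(t[:,:2].astype(np.float32))).round(3).tolist())
z=np.load("top0.npz");P=cad(cloud("top",z["d"]))
for nm,u,v in (("egg",330,158),("hL",330,233),("hR",370,229),("bottle",430,228)): print(nm,P[v,u])
E
```

```text
scene panel h 70 [-0.00421666 -0.00310327 -0.00162092]
 ring px 267
 ring ell (0.05254775285720825, 0.0005056438967585564) (0.0877242311835289, 0.10480602085590363) minrect ((0.04778135195374489, 0.0115903839468956), 0.0644875019788742)
 orange 330 hmax [0.04092813 0.0509276  0.05157984]
 top face 137 ((0.06279411911964417, 0.00077085942029953), (0.07556018978357315, 0.01850786805152893), 50.13258361816406) [0.06820767 0.00691398 0.04947389] [[0.03099999949336052, -0.02199999988079071], [0.04600000008940697, -0.03400000184774399], [0.09399999678134918, 0.024000000208616257], [0.07999999821186066, 0.035999998450279236]]
top panel h 502 [-0.00696317 -0.00389041 -0.00073348]
 ring px 358
 ring ell (0.06236843392252922, -0.00011675676796585321) (0.08566899597644806, 0.08611639589071274) minrect ((0.06294497102499008, 0.00045719966874457896), 0.0474618561565876)
 orange 350 hmax [0.04758544 0.05233925 0.05434866]
 top face 220 ((0.06451353430747986, -0.0010269545018672943), (0.07271519303321838, 0.019860900938510895), 49.16300582885742) [0.06776353 0.00134412 0.04951167] [[0.032999999821186066, -0.02199999988079071], [0.04800000041723251, -0.03500000014901161], [0.09600000083446503, 0.019999999552965164], [0.08100000023841858, 0.032999999821186066]]
egg [ 0.0300013  -0.03211455  0.11844693]
hL [-0.13808998 -0.00832169  0.06250724]
hR [-0.14233409 -0.1052449   0.06273338]
bottle [-0.17032714 -0.22809515  0.15664713]
```

```bash
cat >> h.py <<'E'
def tcp(th,r=.026,gap=0.):
    d=np.array([np.cos(th),-np.sin(th)]); n=np.array([-np.sin(th),-np.cos(th)])
    e=.010+.0104*abs(n[0])+.0175*abs(n[1])+gap
    uv=np.array([.063,0])+r*d+e*n
    return C0+Rz@(Q0+Rp@np.array([*uv,.050])-[0,0,.022])
def state():
    s=sensors.get_state(); x,y=s["eef_rot"][:2]; yw=np.arctan2(2*x*y,x*x-y*y)
    A=np.array([[np.cos(yw),np.sin(yw),0],[np.sin(yw),-np.cos(yw),0],[0,0,-1.]])
    return s,yw,A
def shift(P,yw,p0):
    A=np.array([[np.cos(yw),np.sin(yw),0],[np.sin(yw),-np.cos(yw),0],[0,0,-1.]]); return (A.T@(P-p0))/.3
E
python3 - <<'E'
from h import *
s,yw,A=state(); print(np.degrees(yw),"turn",(yw-yaw)/2/np.pi)
a=tcp(2.27,gap=.02); print(a); hi=a.copy(); hi[2]=.25
print("hi",shift(hi,yw,s["tool_pos"]))
for th in (2.27,2.0,1.7,1.4,1.1,.8,.5,.25,0,-.15): print(th,tcp(th).round(4),shift(tcp(th),yaw,a).round(4))
E
```

```text
18.672858813590437 turn 0.029563496704417887
[0.5816265  0.1101546  0.11059789]
hi [ 1.95463704 -1.80846814 -0.10960744]
2.27 [0.5966 0.0993 0.1183] [ 0.0442  0.0429 -0.0255]
2.0 [0.6015 0.0884 0.1202] [ 0.0556  0.081  -0.0321]
1.7 [0.6111 0.0793 0.1249] [ 0.0828  0.1155 -0.0478]
1.4 [0.6182 0.0736 0.1286] [ 0.1038  0.1378 -0.0599]
1.1 [0.6242 0.0684 0.1316] [ 0.1211  0.1576 -0.0699]
0.8 [0.6327 0.0658 0.1362] [ 0.1479  0.1703 -0.0854]
0.5 [0.6425 0.0674 0.1419] [ 0.1809  0.1696 -0.1045]
0.25 [0.6502 0.0725 0.1467] [ 0.2087  0.1561 -0.1205]
0 [0.6561 0.081  0.1508] [ 0.2321  0.1309 -0.134 ]
-0.15 [0.6591 0.0843 0.1528] [ 0.2437  0.1214 -0.1407]
```

Request:
send_rows(rows="0 0 -0.11 0;0.98 -0.9 -0.11 0;0.98 -0.9 -0.11 0;0.98 -0.9 -0.11 0;0.98 -0.9 -0.11 0;0.98 -0.9 -0.11 0;0.98 -0.9 -0.11 0;0.98 -0.9 -0.11 0;0.98 -0.9 -0.11 0;0.98 -0.9 -0.11 0", jaw=1, force=20)

```text
clock: 0.93
tool_pos: [0.3808, -0.2615, 0.2507]
eef_rot: [0.987, 0.162, -0.0, -0.0]
contact_force: [0.5, -0.8, -0.6]
opening: 0.266
finger_force: 0.0
```

Request:
send_rows(rows="0.97 -0.91 0 0.0296;0.97 -0.91 0 0.0296;0.97 -0.91 0 0.0296;0.97 -0.91 0 0.0296;0.97 -0.91 0 0.0296;0.97 -0.91 0 0.0296;0.97 -0.91 0 0.0296;0.97 -0.91 0 0.0296;0.97 -0.91 0 0.0296;0.97 -0.91 0 0.0296")

```text
clock: 1.77
tool_pos: [0.5699, 0.094, 0.2505]
eef_rot: [0.997, 0.072, 0.0, -0.001]
contact_force: [1.2, -0.2, -0.5]
opening: 0.009
finger_force: 0.0
```

```bash
python3 - <<'E'
from h import *
s,yw,A=state(); a=tcp(2.27,gap=.02); hi=a.copy(); hi[2]=.25
print(s["clock"],s["tool_pos"],np.degrees(yw),s["opening"],s["contact_force"]); print(shift(hi,yw,s["tool_pos"]),shift(a,yw,s["tool_pos"]),"turn",(yw-yaw)/2/np.pi)
E
```

```text
1.7667 [0.56994396 0.09400677 0.25048723] 8.294634299361665 0.00863267303435864 [ 1.15272415 -0.16513959 -0.51169544]
[ 0.04629961 -0.04764517  0.00162409] [ 0.04629961 -0.04764517  0.46629779] turn 0.0007350952760046255
```

Request:
send_rows(rows="0 0 0 0;0 0 0 0;0 0 0 0")

```text
clock: 2.02
tool_pos: [0.5681, 0.0869, 0.2503]
eef_rot: [0.998, 0.069, -0.001, 0.001]
contact_force: [0.0, -0.5, -0.1]
opening: 0.005
finger_force: 0.0
```

```bash
python3 - <<'E'
from h import *
s,yw,A=state(); a=tcp(2.27,gap=.02)
print(s["tool_pos"],np.degrees(yw)); print(shift(a,yw,s["tool_pos"]),"turn",(yw-yaw)/2/np.pi)
E
```

```text
[0.56809911 0.08690053 0.25031747] 7.954276721489397
[ 0.05538404 -0.07052792  0.46573193] turn -0.00021034244030722894
```

Request:
send_rows(rows="0.055 -0.07 0 0;0.055 -0.07 0 0;0.055 -0.07 0.12 0;0.055 -0.07 0.24 0;0.055 -0.07 0.36 0;0.055 -0.07 0.466 0;0.055 -0.07 0.466 0;0.055 -0.07 0.466 0")

```text
clock: 2.68
tool_pos: [0.5809, 0.1095, 0.1103]
eef_rot: [0.998, 0.069, -0.002, 0.001]
contact_force: [0.7, 0.3, 0.1]
opening: 0.008
finger_force: 0.0
```

```bash
python3 - <<'E'
from h import *
s,yw,A=state(); a=tcp(2.27,gap=.02)
print(s["tool_pos"],a,s["contact_force"]); print(shift(a,yw,s["tool_pos"]))
p,d=eyes.snapshot("top"); q,_=eyes.snapshot("scene")
big=np.hstack([cv2.resize(p[130:250,245:395],None,fx=2.6,fy=2.6,interpolation=2),cv2.resize(q[190:310,220:370],None,fx=2.6,fy=2.6,interpolation=2)])
cv2.imwrite("pics/c2.png",np.clip(big[:,:,::-1]*1.6,0,255).astype(np.uint8))
E
```

```text
[0.58092172 0.10945329 0.11031072] [0.5816265  0.1101546  0.11059789] [0.73787563 0.26499418 0.05513982]
[ 0.00264858 -0.00199223 -0.00095724]
```

View pics/c2.png

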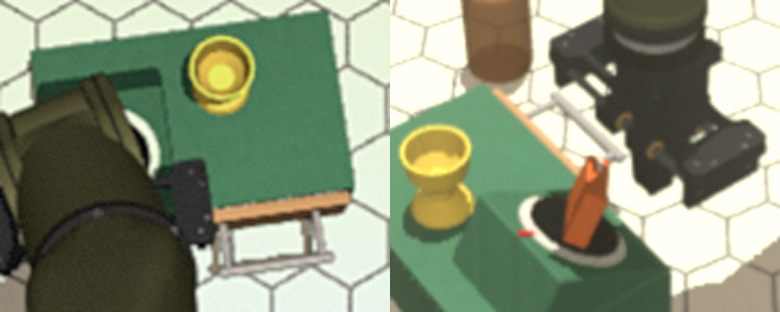

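The image shows the shut fingers just in front of the bar's white end at crop px (655,185), clear of it. Now I push along the arc.

Request:
send_rows(rows="0.024 0.02 -0.013 0;0.047 0.041 -0.026 0;0.053 0.06 -0.03 0;0.059 0.079 -0.033 0;0.072 0.097 -0.041 0;0.086 0.114 -0.049 0;0.096 0.125 -0.055 0;0.107 0.136 -0.061 0;0.107 0.136 -0.061 0")

```text
clock: 3.53
tool_pos: [0.6166, 0.0751, 0.1293]
eef_rot: [0.998, 0.07, -0.004, -0.0]
contact_force: [-7.6, 2.5, 1.2]
opening: 0.008
finger_force: 3.4
```

```bash
cat > look.py <<'E'
from h import *
s,yw,A=state(); print(s["clock"],s["tool_pos"],np.degrees(yw),s["contact_force"],s["moment"])
for th in (1.4,1.1,.8,.5,.25,0,-.15): print(th,shift(tcp(th),yw,s["tool_pos"]).round(3))
p,_=eyes.snapshot("top"); q,_=eyes.snapshot("scene")
hsv=cv2.cvtColor(q,cv2.COLOR_RGB2HSV); P=pan(cloud("scene",_))
o=(hsv[...,0]<15)&(hsv[...,1]>130)&(hsv[...,2]>60)&(P[...,2]>.044)&(P[...,2]<.06)&(abs(P[...,1])<.06)&(P[...,0]>0)&(P[...,0]<.12)
X=P[o][:,:2].astype(np.float32); r=cv2.minAreaRect(X); b=cv2.boxPoints(r); print(len(X),r)
e=b[1]-b[0] if np.linalg.norm(b[1]-b[0])>np.linalg.norm(b[2]-b[1]) else b[2]-b[1]
print("bar angle cw deg mod180",np.degrees(np.arctan2(-e[1],e[0]))%180)
big=np.hstack([cv2.resize(p[130:250,245:395],None,fx=2.6,fy=2.6,interpolation=2),cv2.resize(q[190:310,220:370],None,fx=2.6,fy=2.6,interpolation=2)])
import sys; cv2.imwrite(f"pics/{sys.argv[1]}.png",np.clip(big[:,:,::-1]*1.6,0,255).astype(np.uint8))
E
python3 look.py c3
```

```text
3.5333 [0.61661334 0.07512698 0.12932478] 8.016474837855025 [-7.62764855  2.45773958  1.23413922] [0.42696589 1.64453262 0.09275771]
1.4 [0.005 0.006 0.003]
1.1 [ 0.022  0.026 -0.007]
0.8 [ 0.049  0.038 -0.023]
0.5 [ 0.082  0.038 -0.042]
0.25 [ 0.11   0.024 -0.058]
0 [ 0.133 -0.001 -0.072]
-0.15 [ 0.145 -0.011 -0.078]
173 ((0.0647004097700119, 0.002804908901453018), (0.02114996686577797, 0.07177265733480453), 6.37844705581665)
bar angle cw deg mod180 83.62155
```

The measured bar angle is 84° against 80° planned. I continue.

Request:
send_rows(rows="0.01 0.013 -0.003 0;0.02 0.024 -0.007 0;0.034 0.032 -0.014 0;0.047 0.036 -0.022 0;0.064 0.038 -0.031 0;0.08 0.037 -0.041 0;0.095 0.03 -0.05 0;0.108 0.023 -0.058 0;0.108 0.023 -0.058 0")

```text
clock: 4.38
tool_pos: [0.655, 0.0724, 0.148]
eef_rot: [0.998, 0.069, 0.002, 0.001]
contact_force: [-0.5, -3.9, 0.5]
opening: 0.005
finger_force: 1.9
```

```bash
python3 look.py c4
```

```text
4.3833 [0.65500746 0.07240157 0.1479907 ] 7.963170233115771 [-0.47125543 -3.88988928  0.52375381] [-0.74477463  0.04728499  0.01538119]
1.4 [-0.121 -0.021  0.065]
1.1 [-0.104 -0.001  0.055]
0.8 [-0.077  0.012  0.039]
0.5 [-0.044  0.011  0.02 ]
0.25 [-0.016 -0.003  0.004]
0 [ 0.007 -0.028 -0.009]
-0.15 [ 0.019 -0.037 -0.016]
169 ((0.0639706403017044, 0.0026342738419771194), (0.01949278451502323, 0.07013565301895142), 66.34662628173828)
bar angle cw deg mod180 23.653368
```

Request:
send_rows(rows="0.004 -0.012 -0.004 0;0.007 -0.024 -0.007 0;0.01 -0.034 -0.01 0;0.01 -0.038 -0.01 0;0.01 -0.042 -0.01 0;0.01 -0.042 -0.01 0;0.01 -0.042 -0.01 0")

```text
clock: 5.07
tool_pos: [0.6572, 0.0851, 0.151]
eef_rot: [0.998, 0.069, 0.003, 0.001]
contact_force: [4.2, -3.7, -0.2]
opening: 0.004
finger_force: 2.4
```

```bash
python3 look.py c5
```

```text
5.0667 [0.65723257 0.08508896 0.15097176] 7.944351247236736 [ 4.23226878 -3.68811163 -0.19930327] [-0.86222677 -0.82289982 -0.07689026]
1.4 [-0.134  0.02   0.075]
1.1 [-0.117  0.04   0.065]
0.8 [-0.09   0.053  0.049]
0.5 [-0.057  0.052  0.03 ]
0.25 [-0.029  0.038  0.014]
0 [-0.006  0.013  0.001]
-0.15 [ 0.006  0.003 -0.006]
131 ((0.06361342966556549, 0.003022364340722561), (0.01979915052652359, 0.07161136716604233), 88.1322250366211)
bar angle cw deg mod180 1.8677748
```

Request:
send_rows(rows="0 -0.005 0 0;0 -0.01 0 0;0 -0.015 0 0;0 -0.015 0 0;0 -0.015 0 0")

```text
clock: 5.58
tool_pos: [0.6572, 0.0856, 0.151]
eef_rot: [0.998, 0.068, 0.004, 0.003]
contact_force: [4.9, -8.3, 1.5]
opening: 0.005
finger_force: 5.0
```

Request:
send_rows(rows="0 -0.004 0 0;0 -0.008 0 0;0 -0.008 0 0;0 -0.008 0 0")

```text
clock: 5.92
tool_pos: [0.6571, 0.0859, 0.151]
eef_rot: [0.998, 0.067, 0.004, 0.004]
contact_force: [4.8, -11.8, 1.7]
opening: 0.005
finger_force: 6.4
```

```bash
python3 look.py c6
```

```text
5.9167 [0.65711679 0.08591876 0.15103949] 7.722267754494495 [  4.83086643 -11.83145768   1.65693903] [-2.56844264 -1.08369737 -0.15566996]
1.4 [-0.134  0.023  0.075]
1.1 [-0.117  0.043  0.065]
0.8 [-0.09   0.056  0.049]
0.5 [-0.057  0.055  0.03 ]
0.25 [-0.029  0.041  0.014]
0 [-0.006  0.016  0.001]
-0.15 [ 0.006  0.006 -0.006]
122 ((0.06370089948177338, 0.0033456459641456604), (0.021556979045271873, 0.07042478770017624), 86.09693145751953)
bar angle cw deg mod180 3.9030678
```

The force rises to 12 N (about 0.3 N m on the dial) with no further motion, so the dial is against its stop. I back off, go up and remeasure the handle.

Request:
send_rows(rows="0 0.04 0 0;0 0.12 0 0;0 0.12 0 0;0 0.12 -0.13 0;0 0.12 -0.26 0;-0.13 0.12 -0.34 0;-0.26 0.12 -0.34 0;-0.39 0.12 -0.34 0;-0.52 0.12 -0.34 0;-0.52 0.12 -0.34 0")

```text
clock: 6.85
tool_pos: [0.4914, 0.0346, 0.2504]
eef_rot: [0.997, 0.071, -0.007, 0.001]
contact_force: [-0.7, -1.2, -0.6]
opening: 0.005
finger_force: 0.0
```

```bash
python3 - <<'E'
from h import *
s,yw,A=state(); print(s["clock"],s["tool_pos"],np.degrees(yw),s["contact_force"])
for n in ("scene","top"):
    p,d=eyes.snapshot(n); cv2.imwrite(f"pics/{n}7.png",np.clip(p[100:300,200:466,::-1].repeat(3,0).repeat(3,1)*1.5,0,255).astype(np.uint8))
    hsv=cv2.cvtColor(p,cv2.COLOR_RGB2HSV); P=cad(cloud(n,d)); ok=np.isfinite(P).all(2)
    w=ok&(hsv[...,0]>5)&(hsv[...,0]<20)&(hsv[...,1]>70)&(P[...,0]>-.13)&(P[...,0]<-.06)&(P[...,1]>-.14)&(P[...,1]<.02)&(P[...,2]>.06)&(P[...,2]<.09)
    if w.sum(): print(n,"wood",w.sum(),np.percentile(P[w],[5,50,95],axis=0).round(4).tolist())
    h=ok&(P[...,2]>.05)&(P[...,2]<.075)&(P[...,0]<-.125)&(P[...,0]>-.16)&(P[...,1]>-.13)&(P[...,1]<.02)
    if h.sum(): print(n,"handle",h.sum(),np.percentile(P[h],[5,50,95],axis=0).round(4).tolist())
    hp=C0+Rz@np.array([-.118,-.058,.045]); print(hp,shift(hp,yw,s["tool_pos"]))
E
```

```text
6.85 [0.49141207 0.03464321 0.25039174] 8.104245371487075 [-0.66293511 -1.21890045 -0.63614366]
scene wood 103 [[-0.0983, -0.1273, 0.0711], [-0.0946, -0.0637, 0.0743], [-0.0911, -0.0054, 0.0776]]
scene handle 202 [[-0.1469, -0.1033, 0.0554], [-0.1408, -0.0533, 0.0603], [-0.1282, -0.0077, 0.0637]]
[ 0.58725909 -0.04031492  0.045     ] [0.28107544 0.29240511 0.68463913]
top wood 198 [[-0.0952, -0.1302, 0.0665], [-0.0904, -0.0931, 0.0756], [-0.0842, -0.0534, 0.0799]]
top handle 47 [[-0.1442, -0.1121, 0.0567], [-0.1377, -0.104, 0.0617], [-0.1273, -0.0976, 0.0659]]
[ 0.58725909 -0.04031492  0.045     ] [0.28107544 0.29240511 0.68463913]
```

View pics/top7.png

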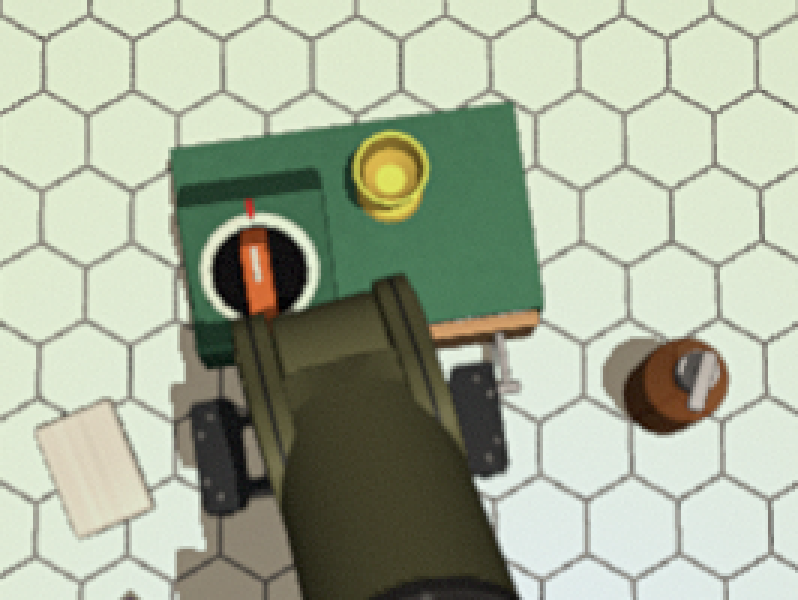

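The white line points up at the red mark (dial at 258,262), and the egg cup, bottle and tin are untouched. Next I descend with the shut fingers between handle and drawer front.

Request:
send_rows(rows="0.1 0.1 0 0;0.2 0.2 0 0;0.29 0.292 0 0;0.29 0.292 0 0;0.29 0.292 0.13 0;0.29 0.292 0.26 0;0.29 0.292 0.39 0;0.29 0.292 0.48 0;0.29 0.292 0.48 0")

```text
clock: 7.7
tool_pos: [0.5996, -0.0377, 0.1021]
eef_rot: [0.998, 0.07, -0.004, -0.001]
contact_force: [-0.9, -0.2, 0.1]
opening: 0.003
finger_force: 0.0
```

```bash
python3 - <<'E'
from h import *
s,yw,A=state(); print(s["clock"],s["tool_pos"],cad(s["tool_pos"]),np.degrees(yw),s["contact_force"])
hp=C0+Rz@np.array([-.115,-.058,.040]); print(shift(hp,yw,s["tool_pos"]))
q,_=eyes.snapshot("scene"); cv2.imwrite("pics/c8.png",np.clip(q[170:320,200:400,::-1].repeat(4,0).repeat(4,1)*1.5,0,255).astype(np.uint8))
E
```

```text
7.7 [ 0.59963926 -0.03770277  0.10213533] [-0.10537633 -0.05714286  0.10213533] 8.065874017056368 [-0.94862959 -0.18971651  0.12974249]
[-0.0320807   0.00283704  0.20711778]
```

View pics/c8.png

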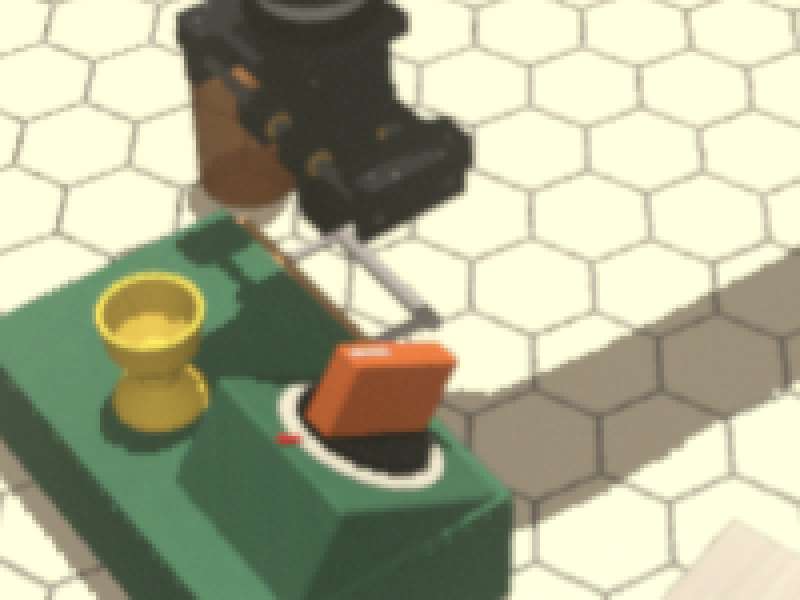

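The shut fingers hang above the handle gap at crop px (340,215), about 10 mm too far in. I correct that first.

Request:
send_rows(rows="-0.032 0 0 0;-0.032 0 0 0;-0.032 0 0 0;-0.032 0 0 0")

```text
clock: 8.08
tool_pos: [0.5946, -0.0401, 0.1095]
eef_rot: [0.998, 0.07, 0.002, 0.0]
contact_force: [0.3, 0.7, -0.2]
opening: 0.007
finger_force: 0.0
```

```bash
python3 - <<'E'
from h import *
s,yw,A=state(); print(s["clock"],cad(s["tool_pos"]),np.degrees(yw),s["contact_force"])
hp=C0+Rz@np.array([-.115,-.058,.040]); print(shift(hp,yw,s["tool_pos"]))
E
```

```text
8.0833 [-0.11074797 -0.05880331  0.10951424] 8.011925748503392 [ 0.31477985  0.74935734 -0.17859592]
[-0.01417428 -0.00267324  0.23171412]
```

Request:
send_rows(rows="-0.015 0 0 0;-0.015 0 0 0;-0.015 0 0.05 0;-0.015 0 0.1 0;-0.015 0 0.15 0;-0.015 0 0.2 0;-0.015 0 0.23 0;-0.015 0 0.23 0;-0.015 0 0.23 0")

```text
clock: 8.83
tool_pos: [0.588, -0.041, 0.0387]
eef_rot: [0.998, 0.07, -0.0, 0.0]
contact_force: [0.4, 0.7, 1.0]
opening: 0.002
finger_force: 0.0
```

```bash
python3 - <<'E'
from h import *
s,yw,A=state(); print(s["clock"],cad(s["tool_pos"]),np.degrees(yw),s["contact_force"])
E
```

```text
8.8333 [-0.11740584 -0.05878809  0.03871026] 8.013815556680575 [0.43858267 0.66129756 0.95503819]
```

Request:
send_rows(rows="-0.02 0 0 0;-0.04 0 0 0;-0.065 0 0 0;-0.09 0 0 0;-0.12 0 0 0;-0.15 0 0 0;-0.18 0 0 0;-0.21 0 0 0;-0.24 0 0 0;-0.24 0 0 0")

```text
clock: 9.67
tool_pos: [0.5143, -0.0515, 0.0392]
eef_rot: [0.998, 0.07, -0.001, 0.0]
contact_force: [0.4, -0.7, 1.6]
opening: 0.007
finger_force: 0.3
```

Request:
send_rows(rows="-0.02 0 0 0;-0.04 0 0 0;-0.055 0 0 0;-0.07 0 0 0;-0.08 0 0 0;-0.09 0 0 0;-0.09 0 0 0;-0.09 0 0 0")

```text
clock: 10.33
tool_pos: [0.4892, -0.0549, 0.0386]
eef_rot: [0.998, 0.07, -0.001, 0.0]
contact_force: [0.8, 0.5, 0.6]
opening: 0.011
finger_force: 0.5
```

```bash
python3 - <<'E'
from h import *
s,yw,A=state(); print(s["clock"],cad(s["tool_pos"]),np.degrees(yw),s["contact_force"])
E
```

```text
10.3333 [-0.21714675 -0.05877909  0.03858465] 8.007701722923084 [0.82714899 0.50512587 0.62141955]
```

Request:
send_rows(rows="-0.005 0 0 0;-0.01 0 0 0;-0.015 0 0 0;-0.02 0 0 0;-0.02 0 0 0;-0.02 0 0 0")

```text
clock: 10.83
tool_pos: [0.4883, -0.0551, 0.039]
eef_rot: [0.998, 0.07, 0.004, -0.0]
contact_force: [8.0, 1.2, -1.7]
opening: 0.004
finger_force: 3.3
```

```bash
python3 - <<'E'
from h import *
s,yw,A=state(); print(s["clock"],cad(s["tool_pos"]),np.degrees(yw),s["contact_force"],s["moment"])
q,_=eyes.snapshot("scene"); cv2.imwrite("pics/c9.png",np.clip(q[170:320,200:400,::-1].repeat(4,0).repeat(4,1)*1.5,0,255).astype(np.uint8))
E
```

```text
10.8333 [-0.21806095 -0.05878669  0.03904332] 8.047908637997043 [ 8.03694516  1.15438628 -1.66866539] [ 0.15224669 -1.63065667  0.02772078]
```

View pics/c9.png

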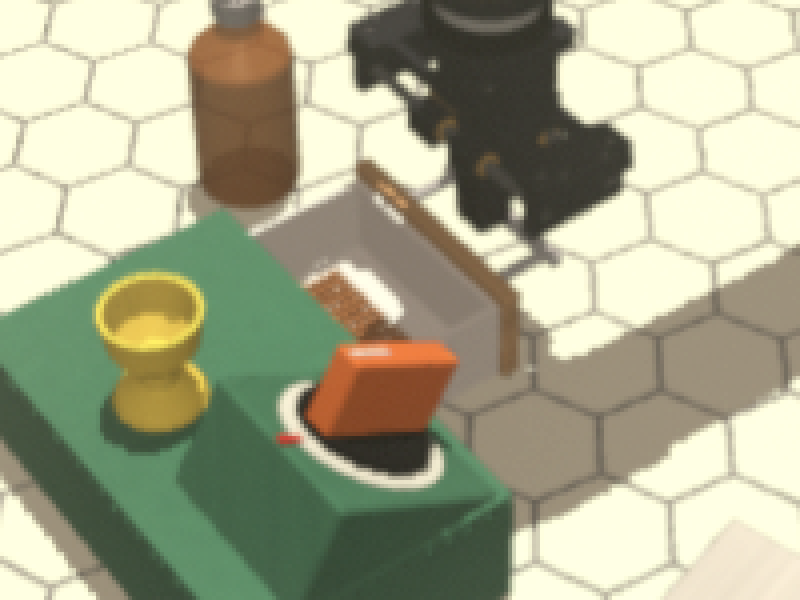

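The drawer is out (crop px 430,240), the comb is visible, and the 8 N at a standstill shows it is at the stop. I free the fingers and retreat straight up.

Request:
send_rows(rows="0.02 0 0 0;0.045 0 0 0;0.045 0 0 0;0.045 0 0 0;0.045 0 -0.1 0;0.045 0 -0.2 0;0.045 0 -0.33 0;0.045 0 -0.46 0;0.045 0 -0.6 0;0.045 0 -0.6 0")

```text
clock: 11.72
tool_pos: [0.5005, -0.0541, 0.225]
eef_rot: [0.998, 0.069, 0.005, 0.001]
contact_force: [1.8, 1.1, 0.2]
opening: 0.006
finger_force: 0.0
```

Request:
send_rows(rows="-0.1 0 -0.1 0;-0.2 0 -0.1 0;-0.2 0 -0.1 0;-0.2 0 -0.1 0;-0.2 0 -0.1 0")

```text
clock: 12.13
tool_pos: [0.4379, -0.0622, 0.2485]
eef_rot: [0.998, 0.07, -0.0, 0.0]
contact_force: [0.3, 0.2, -0.2]
opening: 0.009
finger_force: 0.0
```

```bash
python3 - <<'E'
from h import *
s,yw,A=state(); print(s["clock"],s["tool_pos"],s["contact_force"],np.abs(s["qd"]).max())
q,d=eyes.snapshot("scene"); P=cad(cloud("scene",d)); cv2.imwrite("pics/c10.png",np.clip(q[130:400,180:460,::-1].repeat(2,0).repeat(2,1)*1.5,0,255).astype(np.uint8))
hsv=cv2.cvtColor(q,cv2.COLOR_RGB2HSV)
w=(hsv[...,0]>5)&(hsv[...,0]<20)&(hsv[...,1]>70)&(P[...,0]>-.25)&(P[...,0]<-.14)&(P[...,1]>-.14)&(P[...,1]<.02)&(P[...,2]>.06)&(P[...,2]<.09)
print("wood",np.percentile(P[w],[5,50,95],axis=0).round(4).tolist())
h=(P[...,2]>.05)&(P[...,2]<.075)&(P[...,0]<-.215)&(P[...,0]>-.25)&(P[...,1]>-.13)&(P[...,1]<.02)
print("handle",np.percentile(P[h],[5,50,95],axis=0).round(4).tolist())
E
```

```text
12.1333 [ 0.4378976  -0.06216323  0.2484557 ] [ 0.2795658   0.20120408 -0.19264624] 0.028346618232813803
wood [[-0.1867, -0.1244, 0.0655], [-0.1797, -0.0466, 0.0738], [-0.176, 0.0169, 0.0774]]
handle [[-0.237, -0.1025, 0.0555], [-0.2304, -0.0518, 0.0599], [-0.2193, -0.0064, 0.0637]]
```

View pics/c10.png

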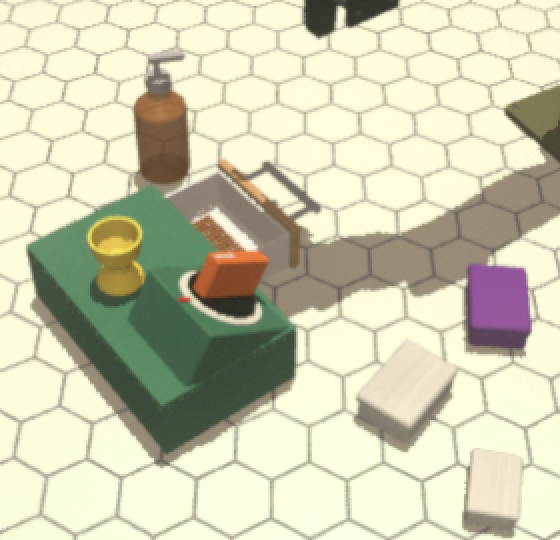

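The handle moved from -0.141 to -0.230 in caddy x, i.e. 90 mm, so the drawer is fully out. The bottle (160,140), egg cup (117,255) and tin (407,390) are where they stood, and the arm is clear.

```bash
python3 -c "from plant import finish_job; print(finish_job())"
```

```text
the job is handed in; nothing more can be done
None
```

The dial is at its anticlockwise stop, the drawer is fully out (90 mm) and released, the bottle, egg cup and tin were left standing, and the job is handed in at about 12 s.

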